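Pack the soap-refill caddy at the utility sink

ROBOT

A 6-joint arm with a two-finger parallel gripper is mounted at the origin on the work surface. World frame = base frame: x ahead of the robot, y to its left, z up, the work surface at z = 0. Lengths are in m, angles in rad, forces in N, time in s.
With the tool pointing down it reaches from about 0.325 to 0.775 m from the base axis. Payload 9.3 kg.
Tool frame: the origin (TCP) lies on the centre line of the jaws, within the pads' length; the fingertips stand 11 mm ahead of it and the grasp point (between the pads) lies 8 mm behind it; z points along the fingers, y is the line along which they close (so a half turn about z gives the same grasp; the last joint's range is limited). The gripper opens to 85 mm and grips with 20 to 120 N. Pads are 22 mm wide; open, the fingers measure 114 mm over their backs; the gripper's body (76 mm by 85 mm) begins 54 mm behind the grasp point. The pads swing forward as they close: fully open they stand 13 mm farther back than shut.
Start: joints at [1.155, 0.259, 0.021, 1.334, 0, 1.418], TCP at [0.143, 0.531, 0.242] pointing down, gripper open.
Joint ranges: [-3.04, 3.04], [-0.91, 1.82], [-1.04, 1.36], [-1.92, 1.95], [-1.52, 1.45], [-3.14, 3.14]. Speed limits (rad/s): [2.22, 2.22, 2.79, 3.14, 3.14, 3.14].

INTERFACE

Orientations are given as a unit quaternion [w, x, y, z].
In Python, from rig import monitor, capture, r gives the robot as it stands.
- The arm moves only by the tool servo_tool, never from a script. Its argument "moves" is a list that holds one entry, the list of rows, each a list of 7 numbers: the turn, a rotation vector about the world's x, y, z in rad, then the shift along the world's x, y, z in cm, then the closure, from -1 (fully open) to 1 (shut). In form: [[[rx, ry, rz, tx, ty, tz, grip], ...]]. A call has 1 to 10 rows; each row is the pose to reach, as a shift and turn from the pose commanded when the call began; what a row does not reach only later rows make up. A row lasts 1/8 s, in which the tool goes at most 62.5 mm and 10.7 degrees, less where a joint would pass 70% of its speed; a pose out of reach is approached as far as the arm can. A call with a gripper value outside its range is refused whole. The fingers move at their own pace and stop on an object; the grip force is fixed at half the most. Time passes only in rows, so rows that repeat a pose let the fingers close. It gives the time, the measured TCP pose, the force, the opening and the grip force at its end, in the units of the state.
- monitor.observe(): the state, without advancing time (a new reading comes with each control period).
- capture(name): name is "scene" or "top"; returns a dict with "image" (420x560x3 uint8, blue, green, red), "vfov" (degrees; the focal length in pixels is half the picture's height over the tangent of half this angle, whatever the lens; pixels are square), "cx", "cy" (the principal point, pixels), "origin" and "attitude" of the camera in the world. Camera axes: x right, y up, looking along -z (the intrinsics and any distortion apply to the point x, -y, -z); pixel columns grow to the right and rows downward; lengths in m; the calibration is good to about 2 mm. A picture is of the moment at which its call begins. There is no depth.
- r.sign_off(): hands the job in; it is judged then, once.
The state is a dict: "time_s": time; "joints": joint angles; "qvel": joint speeds; "joint_efforts": joint torques, N m; "eef_pos": TCP position; "tcp_rot": TCP orientation; "wrist_force": force on the tool from outside, world axes, zero at the start; "torque": the same for the moment, N m; "gripper_width": finger opening in m; "grasp_force": force on a finger pad.
Only numpy, scipy, OpenCV 4.12 (cv2) and the standard library are available. Lean on these libraries where they do the work, as an engineer would, in place of code of your own. Each camera call takes 0.05 s, during which the arm holds its last target. There are 200 camera calls.

TASK

Pack the soap-refill kit into the grey caddy: stand the clear glass bottle in the round blue cup and the white pump dispenser in the white bin, stand the green funnel mouth down on the steel drip tray, and lay the wooden clothes peg flat in the yellow bin. Set each thing down on the floor of its place without dropping it or knocking anything over, and leave the brown bottle and the black funnel, which do not belong to the kit, standing where they are.

Things in the scene. Friction and masses are not known exactly. Their poses are not given: they have to be found in the camera images.
- clear_bottle: Empty clear glass bottle with a pale blue-green tint, open mouth. Round: body diameter 60 up to 88 mm, shoulder narrowing to the neck at 112 mm, neck diameter 26 to 28 (lip 31) from 112 to the top at 150 mm. 0.15 to 0.3 kg. Stands upright on the bench. Origin: centre of the underside, z up the bottle.
- dispenser: White plastic pump dispenser, empty. Round body diameter 64 up to 82 mm, shoulder up to 98 mm, ribbed collar diameter 29 to 30 from 98 to 120 mm (the best grip), pump head diameter 20 from 127 to 139 mm; the nozzle (10 wide, 130 to 138 mm high) sticks out 40 mm from the axis along the body's +x. About 0.12 kg. Stands upright. Origin: centre of the underside, z up.
- green_funnel: Green plastic funnel standing mouth down on its wide rim, spout up. Rim diameter 76, 6 mm high, cone narrowing to the straight spout, diameter 18 from 54 mm to its open top 100 mm up. About 40 g. Origin: centre of the rim's underside, z up the spout.
- clothes_peg: Wooden spring clothes peg lying flat on the bench, 80 mm long along its x axis, 12 mm high, 16 mm wide (along its y axis) at the steel spring in the middle, 20 mm at the splayed ends (-x). About 14 g. Origin: middle of the underside, below the spring; z up.
- brown_bottle: Look-alike, not part of the kit: bottle of the same shape and size as the clear one but brown, with a paper label and a black cap. Leave it standing. Origin: centre of the underside.
- black_funnel: Look-alike, not part of the kit: funnel of the same shape and size as the green one but black. Leave it standing. Origin: centre of the rim's underside.
- round_cup: Place of the bottle: round blue cup, 60 mm high, outside diameter 80 at the foot, 94 at the rim, inside 74 at the floor, 88 at the rim, inner floor 4 mm above its origin. Fixed, like the other three inserts, in a bay of the grey caddy (234 mm square, walls 45 high, 2 x 2 bays 112 mm apart; inserts swap bays). Origin: centre of the underside, 4 mm above the bench; x, y along the caddy's sides.
- white_bin: Place of the pump dispenser: square white bin in the caddy, 98 x 98 mm outside, 92 inside, 50 high, inner floor 4 mm above its origin. Origin: centre of the underside, 4 mm above the bench.
- drip_tray: Place of the funnel: shallow square steel drip tray in the caddy with dark drain slots painted across its flat floor, 104 x 104 mm outside, 98 inside, rim 16 high, floor 4 mm above its origin. Origin: centre of the underside, 4 mm above the bench.
- peg_bin: Place of the clothes peg: low square yellow bin in the caddy, 102 x 102 mm outside, 96 inside, 28 high, inner floor 4 mm above its origin. Origin: centre of the underside, 4 mm above the bench; x and y along its sides.
Things that resemble listed ones, but are neither listed nor needed, are in the scene too. There is more than one size of the green_funnel; the job needs the larger.

How it is judged:
By the outcome, as a careful person would: the job done as asked, in the order asked, and still so for the second after the job is handed in, with the robot touching nothing.
It also fails if it takes over 120 s, if anything falls off the work surface, if the arm or the gripper's body presses on something with over 40 N, if the wrist force passes 120 N, or if a joint passes its speed limit or range.

## Working session

There is one attempt and no reset: what is moved stays moved. The work goes in short steps, Python scripts to look and compute and a tool call to move; the robot and the scene stay as the last step left them, time stands still between calls to the robot, and variables do not carry over. Pictures are saved under pics/ and viewed, at most 17 in all, crops included, and the job is handed in when it is done.

Besides the shell and the picture viewer there is one more tool, called after ">>>" by a JSON object that holds its "name" and its "arguments", one argument or row to a line. servo_tool: Moves the arm, as the interface text tells. Its arguments: {"type":"object","properties":{"moves":{"type":"array"}},"required":["moves"]}

```bash
mkdir -p pics; ls; cat > h.py <<'E'
import numpy as np,cv2
from rig import monitor,capture,r
def cap(n,f):
    c=capture(n); cv2.imwrite(f'pics/{f}.png',c['image']); return c
E
python3 - <<'E'
from h import *
import pickle
for n in('scene','top'):
    c=cap(n,n+'0'); print(n,{k:v for k,v in c.items() if k!='image'})
    pickle.dump(c,open(n+'0.pkl','wb'))
s=monitor.observe();print(s)
E
```

```text
pics
scene {'vfov': 49.23446035627714, 'cx': 281.36454978173407, 'cy': 202.02376493042334, 'origin': array([ 1.11394957, -0.61619066,  0.54930031]), 'attitude': array([0.80843104, 0.45830358, 0.17843861, 0.32335236])}
top {'vfov': 45.25254485091889, 'cx': 279.5431618560349, 'cy': 210.88462337164145, 'origin': array([ 0.2589531 , -0.02527303,  1.27964782]), 'attitude': array([ 0.73372063,  0.07441517, -0.06684511, -0.67204773])}
{'time_s': 0.1, 'joints': array([ 1.15540239e+00,  2.59170487e-01,  2.08438899e-02,  1.33370394e+00,
       -2.45618659e-05,  1.41820707e+00]), 'qvel': array([ 0.00015446, -0.00012864,  0.00322542, -0.00077483,  0.00012793,
        0.00039333]), 'joint_efforts': array([ 2.55822124e-03, -5.56693411e+01,  3.45072055e+01,  1.15980796e-02,
       -3.01508599e-04,  2.36838559e-05]), 'eef_pos': array([0.14279448, 0.53089751, 0.24171027]), 'tcp_rot': array([-1.61117604e-04,  1.31024489e-01,  9.91378940e-01, -5.95828424e-04]), 'wrist_force': array([0.60664192, 0.45984456, 0.4552118 ]), 'torque': array([ 0.03327896, -0.02997046,  0.0163809 ]), 'grasp_force': 0.0, 'gripper_width': 0.08550891594843635}
```

View pics/scene0.png

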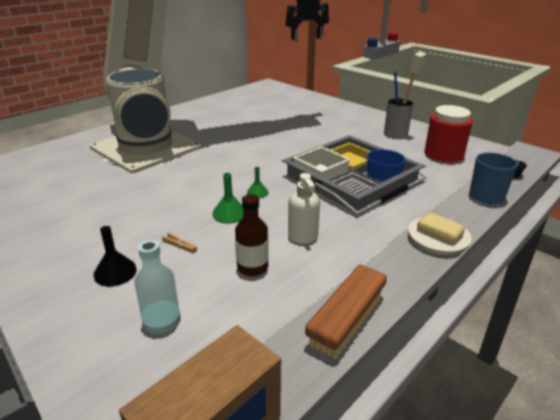

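View pics/top0.png

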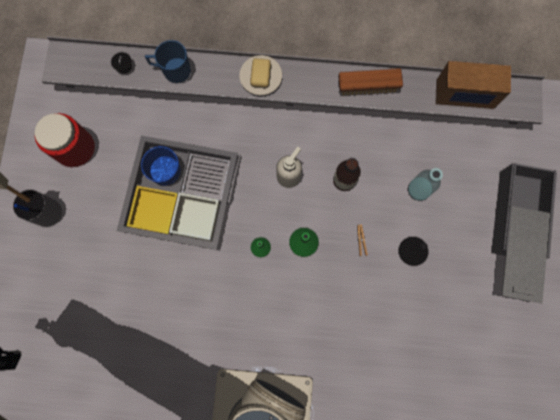

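The top view shows clear bottle (424,187), brown bottle (347,173), dispenser (290,170), large green funnel (304,241), small green funnel (261,247), black funnel (413,250), peg (362,240) and caddy (180,192). The caddy holds cup (162,165), tray (207,177), yellow bin (153,210) and white bin (197,217). The scene view shows clear bottle (157,290), brown bottle (251,240), dispenser (304,215), large funnel (228,200), small funnel (257,183), black funnel (113,258) and peg (180,243).

Possible confusions:
- Clear bottle (424,187) vs brown bottle (347,173): take the clear one.
- Funnels (304,241), (261,247), (413,250): take the large green one at (304,241).
- Round cup (162,165) vs the mug (172,60): take the cup in the caddy.

Next, enlarged crops with pixel grids.

```bash
cat >> h.py <<'E'
def crop(img,x0,y0,x1,y1,s,f,step=20):
    a=cv2.resize(img[y0:y1,x0:x1],None,fx=s,fy=s,interpolation=cv2.INTER_CUBIC)
    a=cv2.addWeighted(a,1.8,cv2.GaussianBlur(a,(0,0),s),-.8,0)
    for x in range(-(-x0//step)*step,x1,step):
        X=int((x-x0+.5)*s); cv2.line(a,(X,0),(X,6),(0,0,255),1); cv2.putText(a,str(x),(X-9,16),0,.33,(0,0,255),1)
        for y in range(-(-y0//step)*step,y1,step):
            Y=int((y-y0+.5)*s); cv2.circle(a,(X,Y),1,(0,0,255),-1)
            if x<x0+step: cv2.putText(a,str(y),(0,Y+4),0,.33,(0,0,255),1)
    print(a.shape); cv2.imwrite(f'pics/{f}.png',a)
E
python3 - <<'E'
from h import *
crop(cv2.imread('pics/top0.png'),240,120,450,275,3.8,'topA')
crop(cv2.imread('pics/top0.png'),110,130,250,255,4.8,'topB')
crop(cv2.imread('pics/scene0.png'),80,150,340,340,3.05,'scA')
crop(cv2.imread('pics/scene0.png'),275,125,435,215,5,'scB')
E
```

```text
(589, 798, 3)
(600, 672, 3)
(580, 793, 3)
(450, 800, 3)
```

View pics/topA.png

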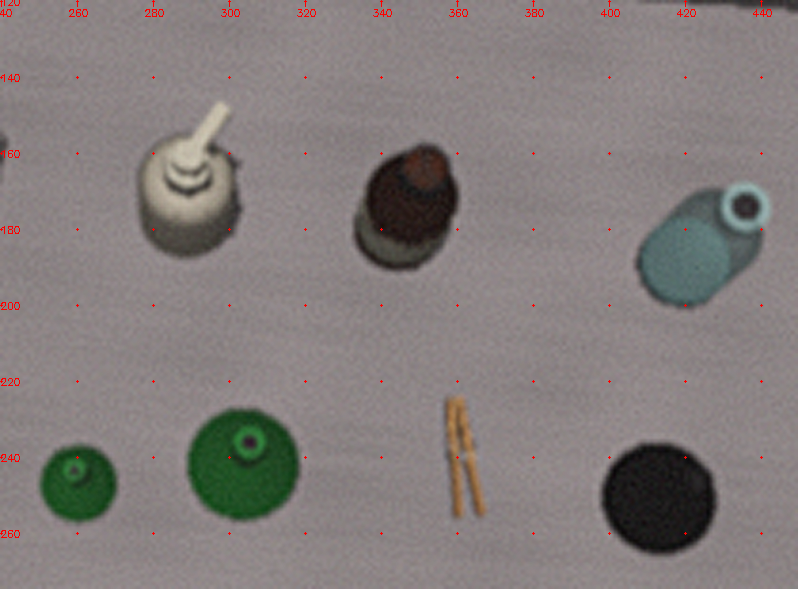

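View pics/topB.png

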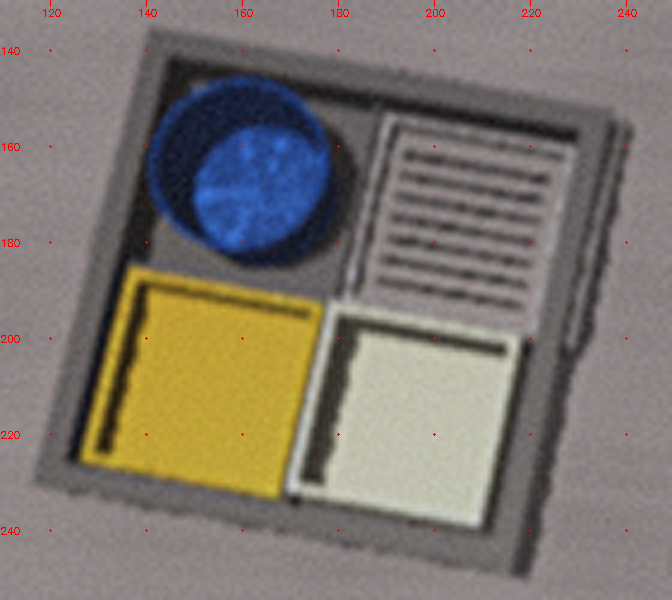

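View pics/scA.png

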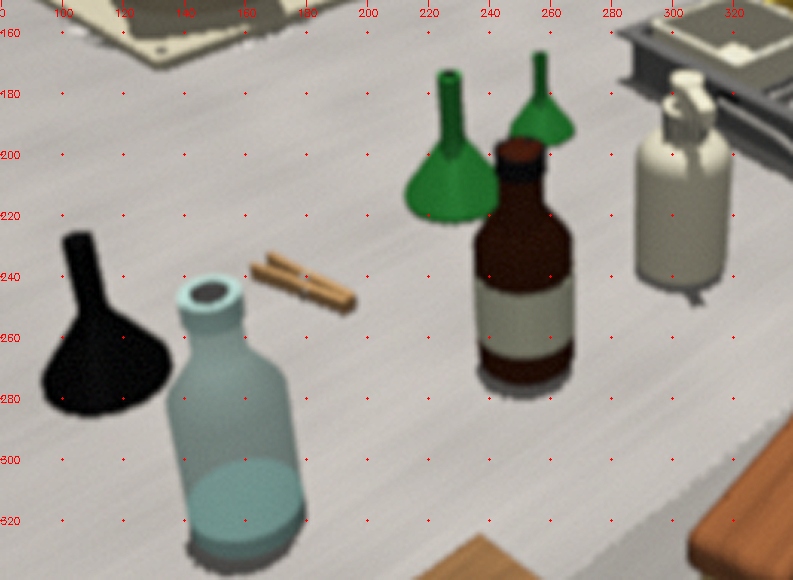

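View pics/scB.png

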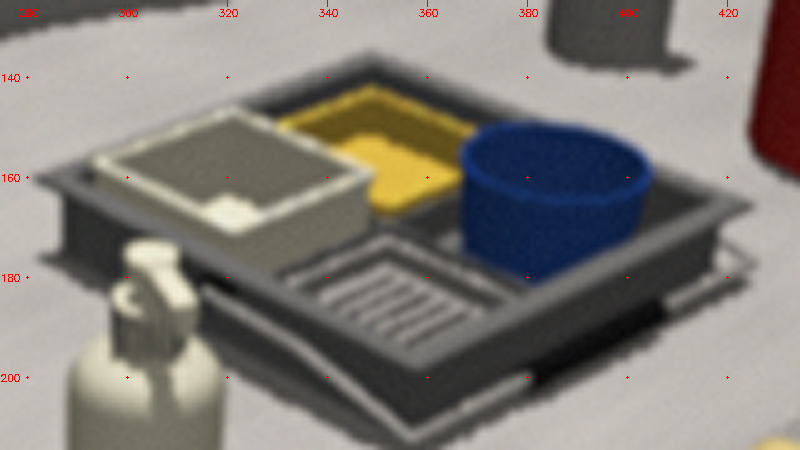

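The crops show:
- **Bottle mouth:** top (435.5,174), scene (148,245).
- **Large funnel spout top:** top (305,236), scene (227,174). It is clearly bigger than the small one at (259,243)/(256.5,167), so I choose it.
- **Pump head:** top (289,161), scene (305,174).
- **Peg:** from (359,225) to the splayed ends (360,255) and (366,255).
- **Cup rim centre:** top (160,163), scene (385.5,160).

Now triangulating.

```bash
cat >> h.py <<'E'
import pickle
from scipy.spatial.transform import Rotation as R
from scipy.optimize import least_squares
C={n:pickle.load(open(n+'0.pkl','rb')) for n in('scene','top')}
def cam(n):
    c=C[n]; q=c['attitude']; f=210/np.tan(np.radians(c['vfov']/2))
    return c['origin'],R.from_quat([*q[1:],q[0]]).as_matrix(),f,c['cx'],c['cy']
def proj(n,P):
    o,M,f,cx,cy=cam(n); p=(np.asarray(P,float)-o)@M; p=np.atleast_2d(p)
    return np.c_[cx+f*p[:,0]/-p[:,2],cy+f*p[:,1]/p[:,2]]
def ray(n,u,v):
    o,M,f,cx,cy=cam(n); d=M@np.array([(u-cx)/f,-(v-cy)/f,-1]); return o,d/np.linalg.norm(d)
def tri(t,s):
    S=least_squares(lambda P:np.r_[(proj('top',P)-t)[0],(proj('scene',P)-s)[0]],[.5,0,.1]);return S.x,S.fun
def atz(n,uv,z):
    o,d=ray(n,*uv); return o+d*(z-o[2])/d[2]
E
python3 - <<'E'
from h import *
np.set_printoptions(precision=4,suppress=True)
print('nadir',proj('top',[.259,-.0253,0]),'base px',proj('top',[0,0,0]))
T={'mouth':((435.5,174),(148,245.5),.15),'gf':((305,236),(227,173.5),.1),'sf':((259,243.5),(256.5,167.5),0),'pump':((289,161),(305,173.5),.139),
'cap':((351.5,164),(249.5,199),.15),'cup':((160,163),(385.5,160),.064),
'cadL':((118,230),(281,160.5),.045),'cadTL':((141,136),(425,165.5),.045),'cadBR':((219,249),(349,135),.045),'cadTR':((238,153),(360,197),.045),
'pegC':((359,225),(195,248),.01),'pegS1':((361,255),(167.5,234),.01),'pegS2':((366,255),(162.5,238),.01),
'gbase':((304,242),(227,212),.004)}
for k,(t,s,z) in T.items():
    P,res=tri(t,s); print(k,P,'exp z',z,'res',res)
E
```

```text
nadir [[280.5478 313.202 ]] base px [[260.5182 422.4939]]
mouth [ 0.6061 -0.3559  0.1498] exp z 0.15 res [-0.0104 -0.0072 -0.0078  0.0004]
gf [ 0.4424 -0.0671  0.1002] exp z 0.1 res [-0.0644 -0.0587 -0.0769  0.0104]
sf [0.4193 0.0411 0.0671] exp z 0 res [ 0.0252  0.0254  0.0339 -0.0056]
pump [ 0.6111 -0.0136  0.1414] exp z 0.139 res [-0.3143 -0.37   -0.3885  0.0816]
cap [ 0.6135 -0.1607  0.1482] exp z 0.15 res [ 0.0705  0.0683  0.071  -0.0109]
cup [0.6017 0.3098 0.0554] exp z 0.064 res [ 0.3678  0.576   0.6365 -0.1859]
cadL [ 0.3661  0.3458 -0.0101] exp z 0.045 res [22.0651 27.7922 39.0406 -8.9643]
cadTL [0.675  0.3736 0.0423] exp z 0.045 res [-0.0868 -0.1546 -0.1593  0.0522]
cadBR [0.4579 0.1956 0.0917] exp z 0.045 res [-22.9746 -28.3827 -36.5589   8.1893]
cadTR [0.6526 0.1211 0.0482] exp z 0.045 res [-1.0704 -1.4764 -1.4884  0.3807]
pegC [ 0.498  -0.2049  0.0076] exp z 0.01 res [-0.4461 -0.3556 -0.4298  0.0419]
pegS1 [ 0.4208 -0.2149  0.0085] exp z 0.01 res [-0.187  -0.1371 -0.1839  0.0136]
pegS2 [ 0.4222 -0.228   0.006 ] exp z 0.01 res [-0.1258 -0.0907 -0.1217  0.0084]
gbase [ 0.4406 -0.0705  0.0049] exp z 0.004 res [ 0.4364  0.3914  0.5036 -0.0661]
```

Heights agree with the given sizes and residuals are under 0.4 px, so there is no notable distortion. The two bad caddy corners were paired with the wrong scene corners. I'll fit the caddy pose and the nozzle direction next.

```bash
python3 - <<'E'
from h import *
np.set_printoptions(precision=4,suppress=True)
t=np.array([(118,230),(141,136),(238,153),(219,249)],float); s=np.array([(281,160.5),(425,165.5),(360,197),(349,135)],float)[[3,1,2,0]]
for a,b in zip(t,s): P,e=tri(a,b);print(P,e)
# order: image BL,TL,TR,BR ; caddy square
L=np.array([(-1,1),(1,1),(1,-1),(-1,-1)])*.117
def pts(p):
    c,d=np.cos(p[2]),np.sin(p[2]); return np.c_[L@np.array([[c,d],[-d,c]])+p[:2],np.full(4,p[3])]
# scene 281 corner etc.
f=lambda p:np.r_[(proj('top',pts(p))-t).ravel(),(proj('scene',pts(p))-s).ravel()]
S=least_squares(f,[.56,.24,.1,.045],loss='soft_l1');p=S.x;print('caddy',p,np.abs(f(p)).round(1))
c,d=np.cos(p[2]),np.sin(p[2])
for k,(i,j) in dict(cup=(1,1),tray=(1,-1),peg=(-1,1),white=(-1,-1)).items():
    q=p[:2]+.056*np.array([c*i-d*j,d*i+c*j]);print(k,q)
# single-view checks
print('cup rim top',atz('top',(160,163),.064),'scene',atz('scene',(385.5,160),.064),'floor',atz('top',(164,168.5),.008))
w=[(179,193),(218.5,199.5),(170.5,232),(210,239.5)]
print('white rim', np.mean([atz('top',x,.054) for x in w],0))
y=[(137,185),(177,192.5),(126.5,225.5),(168,233)]
print('yellow rim', np.mean([atz('top',x,.032) for x in y],0))
y=[(190,153),(229,160),(222,199),(182,191)]
print('tray rim', np.mean([atz('top',x,.020) for x in y],0))
print('tray slots', np.mean([atz('top',x,.008) for x in [(195,161),(223,166.5),(218,192.5),(189,187.5)]],0))
n=atz('top',(298,147.5),.134)-[.611,-.0136,.134];print('nozzle',n,np.arctan2(n[1],n[0]))
print('bottle base',proj('top',[.606,-.356,0]),proj('scene',[.606,-.356,0]),'disp base',proj('top',[.611,-.0136,0]),atz('top',(287,174.5),0))
E
```

```text
[0.4261 0.3955 0.0437] [-0.2049 -0.2885 -0.388   0.1016]
[0.675  0.3736 0.0423] [-0.0868 -0.1546 -0.1593  0.0522]
[0.6526 0.1211 0.0482] [-1.0704 -1.4764 -1.4884  0.3807]
[0.4014 0.1407 0.0441] [-0.4717 -0.5166 -0.7004  0.1324]
caddy [ 0.5418  0.2564 -0.0828  0.0461] [5.1 3.5 3.1 2.2 4.7 0.1 3.5 6.6 0.5 1.5 4.5 0.9 0.6 0.9 5.8 0. ]
cup [0.6023 0.3076]
tray [0.593 0.196]
peg [0.4907 0.3168]
white [0.4814 0.2052]
cup rim top [0.6007 0.3086 0.064 ] scene [0.6101 0.2918 0.064 ] floor [0.6025 0.3115 0.008 ]
white rim [0.4758 0.2078 0.054 ]
yellow rim [0.4883 0.321  0.032 ]
tray rim [0.5898 0.1981 0.02  ]
tray slots [0.5898 0.1985 0.008 ]
nozzle [ 0.0368 -0.0193 -0.    ] -0.483245771462406
bottle base [[418.2414 189.5378]] [[161.0767 320.0555]] disp base [[287.816  176.6459]] [ 0.6166 -0.011   0.    ]
```

>>> {"name": "servo_tool", "arguments": {
  "moves": [
    [[0, 0, 0, 46.3, -88.7, 2, -1], [0, 0, 0, 46.3, -88.7, 2, -1], [0, 0, 0, 46.3, -88.7, 2, -1], [0, 0, 0, 46.3, -88.7, 2, -1], [0, 0, 0, 46.3, -88.7, 2, -1], [0, 0, 0, 46.3, -88.7, 2, -1], [0, 0, 0, 46.3, -88.7, 2, -1], [0, 0, 0, 46.3, -88.7, 2, -1], [0, 0, 0, 46.3, -88.7, 2, -1], [0, 0, 0, 46.3, -88.7, 2, -1]]
  ]
}}

```text
time_s: 1.35
eef_pos: [0.4325, -0.025, 0.2548]
tcp_rot: [0.0, 0.131, 0.991, 0.0]
wrist_force: [1.3, 1.3, -0.5]
gripper_width: 0.0856
grasp_force: 0.0
```

>>> {"name": "servo_tool", "arguments": {
  "moves": [
    [[0, 0, 0, 17.3, -33.1, 0, -1], [0, 0, 0, 17.3, -33.1, 0, -1], [0, 0, 0, 17.3, -33.1, 0, -1], [0, 0, 0, 17.3, -33.1, 0, -1], [0, 0, 0, 17.3, -33.1, 0, -1], [0, 0, 0, 17.3, -33.1, 0, -1], [0, 0, 0, 17.3, -33.1, 0, -1], [0, 0, 0, 17.3, -33.1, -3, -1], [0, 0, 0, 17.3, -33.1, -3, -1]]
  ]
}}

```text
time_s: 2.48
eef_pos: [0.604, -0.3527, 0.2226]
tcp_rot: [-0.002, 0.131, 0.991, 0.001]
wrist_force: [-0.5, -0.1, -0.1]
gripper_width: 0.0858
grasp_force: 0.0
```

```bash
python3 - <<'E'
from h import *
s=monitor.observe();print(s['eef_pos'],s['tcp_rot'],s['joints'].round(2))
a=cap('scene','s1')['image'];b=cap('top','t1')['image']
crop(a,70,90,270,340,2.4,'s1c');crop(b,350,120,490,220,5,'t1c')
x=cv2.imread('pics/s1c.png');y=cv2.imread('pics/t1c.png');y=cv2.resize(y,(800-x.shape[1],int(500*(800-x.shape[1])/700)))
o=np.zeros((600,800,3),np.uint8);o[:,:x.shape[1]]=x;o[:y.shape[0],x.shape[1]:]=y;cv2.imwrite('pics/v1.png',o)
E
```

```text
[ 0.60402465 -0.352661    0.22259701] [-0.00206323  0.13089266  0.99139367  0.00120654] [-0.65  0.53  0.4   1.44  0.   -0.39]
(600, 480, 3)
(500, 700, 3)
```

View pics/v1.png

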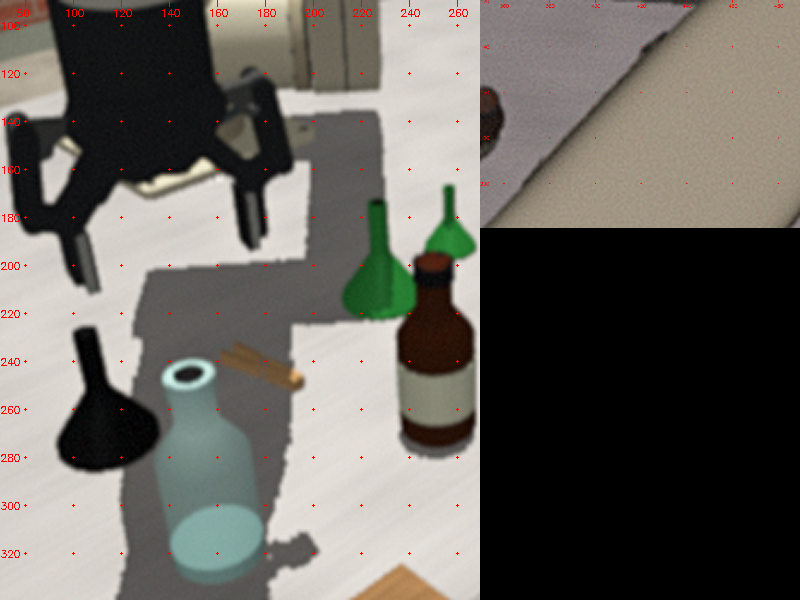

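The gripper is above the clear bottle's mouth (148,246), with fingertips at (96,208) and (176,193). The funnels are clear of it. Descending to the neck.

>>> {"name": "servo_tool", "arguments": {
  "moves": [
    [[0, 0, 0, 0, 0, -4, -1], [0, 0, 0, 0, 0, -7, -1], [0, 0, 0, 0, 0, -9, -1], [0, 0, 0, 0, 0, -9.8, -1], [0, 0, 0, 0, 0, -9.8, -1], [0, 0, 0, 0, 0, -9.8, -1]]
  ]
}}

```text
time_s: 3.32
eef_pos: [0.6055, -0.3541, 0.1283]
tcp_rot: [0.001, 0.131, 0.991, -0.001]
wrist_force: [-1.0, -0.2, -0.5]
gripper_width: 0.0852
grasp_force: 0.0
```

>>> {"name": "servo_tool", "arguments": {
  "moves": [
    [[0, 0, 0, 0, -0.1, 0, -1], [0, 0, 0, 0, -0.1, 0, 0], [0, 0, 0, 0, -0.1, 0, 1], [0, 0, 0, 0, -0.1, 0, 1], [0, 0, 0, 0, -0.1, 0, 1], [0, 0, 0, 0, -0.1, 0, 1], [0, 0, 0, 0, -0.1, 0, 1], [0, 0, 0, 0, -0.1, 0, 1]]
  ]
}}

```text
time_s: 4.32
eef_pos: [0.6051, -0.355, 0.1269]
tcp_rot: [0.0, 0.131, 0.991, -0.0]
wrist_force: [-0.4, -2.4, 1.9]
gripper_width: 0.0263
grasp_force: 59.0
```

>>> {"name": "servo_tool", "arguments": {
  "moves": [
    [[0, 0, 0, 0, 0, 2, 1], [0, 0, 0, 0, 0, 5, 1], [0, 0, 0, 0, 0, 9, 1], [0, 0, 0, -2, 1, 12, 1], [0, 0, 0, -5, 5, 13, 1], [0, 0, 0, -7.5, 10, 13, 1], [0, 0, 0, -8, 15, 13, 1], [0, 0, 0, -8, 20, 13, 1], [0, 0, 0, -8, 25, 13, 1], [0, 0, 0, -8, 30, 13, 1]]
  ]
}}

```text
time_s: 5.58
eef_pos: [0.5244, -0.053, 0.2564]
tcp_rot: [-0.0, 0.131, 0.991, 0.0]
wrist_force: [0.4, 0.5, -3.0]
gripper_width: 0.0264
grasp_force: 59.5
```

>>> {"name": "servo_tool", "arguments": {
  "moves": [
    [[0, 0, 0, 0, 5, 0, 1], [0, 0, 0, 0, 10, 0, 1], [0, 0, 0, 0, 15, 0, 1], [0, 0, 0, 0, 20, 0, 1], [0, 0, 0, 2, 25, 0, 1], [0, 0, 0, 4, 30, 0, 1], [0, 0, 0, 6, 33, 0, 1], [0, 0, 0, 7.4, 36, 0, 1], [0, 0, 0, 7.4, 36, 0, 1], [0, 0, 0, 7.4, 36, 0, 1]]
  ]
}}

```text
time_s: 6.82
eef_pos: [0.5985, 0.3049, 0.2561]
tcp_rot: [-0.001, 0.131, 0.991, -0.0]
wrist_force: [-0.5, 0.4, -2.5]
gripper_width: 0.0261
grasp_force: 59.8
```

>>> {"name": "servo_tool", "arguments": {
  "moves": [
    [[0, 0, 0, 0.1, 0.4, -3, 1], [0, 0, 0, 0.1, 0.4, -5, 1], [0, 0, 0, 0.1, 0.4, -5, 1], [0, 0, 0, 0.1, 0.4, -5, 1]]
  ]
}}

```text
time_s: 7.32
eef_pos: [0.6002, 0.3086, 0.2081]
tcp_rot: [0.001, 0.131, 0.991, 0.0]
wrist_force: [-0.7, -0.2, -2.0]
gripper_width: 0.0266
grasp_force: 59.7
```

```bash
python3 - <<'E'
from h import *
s=monitor.observe();print(s['eef_pos'])
a=cap('scene','s2')['image']
P=s['eef_pos'];print('bottle base proj',proj('scene',[P[0],P[1],P[2]-.127]),'cup rim c',proj('scene',[.600,.310,.064]))
crop(a,280,40,440,215,3.4,'s2c')
E
```

```text
[0.60020301 0.30862532 0.20811652]
bottle base proj [[386.65750609 150.28007707]] cup rim c [[386.01142016 156.43547969]]
(595, 544, 3)
```

View pics/s2c.png

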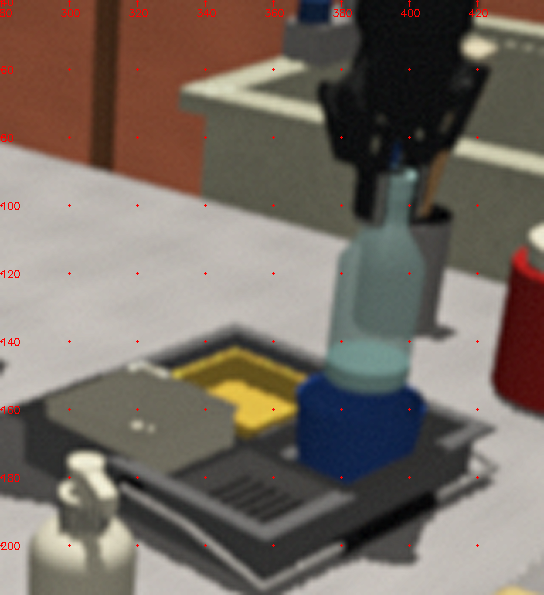

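The bottle hangs upright, base centre about (388,149), over the cup rim centred at (386,157). Lowering it.

>>> {"name": "servo_tool", "arguments": {
  "moves": [
    [[0, 0, 0, 0, 0.1, -2.5, 1], [0, 0, 0, 0, 0.1, -4.5, 1], [0, 0, 0, 0, 0.1, -6, 1], [0, 0, 0, 0, 0.1, -6.6, 1], [0, 0, 0, 0, 0.1, -7.0, 1], [0, 0, 0, 0, 0.1, -7.1, 1], [0, 0, 0, 0, 0.1, -7.1, 1]]
  ]
}}

```text
time_s: 8.25
eef_pos: [0.6002, 0.3102, 0.1363]
tcp_rot: [0.0, 0.131, 0.991, 0.0]
wrist_force: [0.4, -0.1, -1.6]
gripper_width: 0.0263
grasp_force: 60.0
```

>>> {"name": "servo_tool", "arguments": {
  "moves": [
    [[0, 0, 0, 0, 0, -0.1, 1], [0, 0, 0, 0, 0, -0.1, 1], [0, 0, 0, 0, 0, -0.2, 1], [0, 0, 0, 0, 0, -0.2, 1]]
  ]
}}

```text
time_s: 8.75
eef_pos: [0.6003, 0.3101, 0.1349]
tcp_rot: [0.001, 0.131, 0.991, 0.0]
wrist_force: [-1.5, -1.4, 4.3]
gripper_width: 0.0263
grasp_force: 60.8
```

>>> {"name": "servo_tool", "arguments": {
  "moves": [
    [[0, 0, 0, 0, 0, 0, 0.2], [0, 0, 0, 0, 0, 0, -0.5], [0, 0, 0, 0, 0, 0, -0.8], [0, 0, 0, 0, 0, 0, -0.8], [0, 0, 0, 0, 0, 2, -0.8], [0, 0, 0, 0, 0, 6, -0.8], [0, 0, 0, 0, 0, 11, -0.8], [0, 0, 0, 0, -3, 13, -0.8], [0, 0, -0.1, 0.3, -9, 13, -0.8], [0, 0, -0.22, 0.6, -15, 13, -0.8]]
  ]
}}

```text
time_s: 10.0
eef_pos: [0.606, 0.159, 0.264]
tcp_rot: [0.0, 0.24, 0.971, 0.0]
wrist_force: [0.6, 0.8, 0.1]
gripper_width: 0.0767
grasp_force: 0.0
```

>>> {"name": "servo_tool", "arguments": {
  "moves": [
    [[0, 0, 0, 0.7, -6, 0, -0.8], [0, 0, 0, 0.7, -12, 0, -0.8], [0, 0, 0, 0.7, -17.3, 0, -0.8], [0, 0, 0, 0.7, -17.3, -3, -0.8], [0, 0, 0, 0.7, -17.3, -6, -0.8], [0, 0, 0, 0.7, -17.3, -6, -0.8], [0, 0, 0, 0.7, -17.3, -6, -0.8]]
  ]
}}

```text
time_s: 10.88
eef_pos: [0.6134, -0.0127, 0.2049]
tcp_rot: [0.001, 0.239, 0.971, 0.0]
wrist_force: [0.3, 0.2, -0.1]
gripper_width: 0.077
grasp_force: 0.0
```

```bash
python3 - <<'E'
from h import *
s=monitor.observe();print(s['eef_pos'],s['tcp_rot'])
a=cap('scene','s3')['image']
P=s['eef_pos'];print(proj('scene',[P]), proj('scene',P-[0,0,.011]))
crop(a,230,90,440,260,3.5,'s3c')
E
```

```text
[ 0.6134445  -0.01272815  0.2049353 ] [5.72285846e-04 2.38925011e-01 9.71037852e-01 4.44081213e-05]
[[307.04511665 143.30159387]] [[306.82779061 148.74947196]]
(595, 735, 3)
```

View pics/s3c.png

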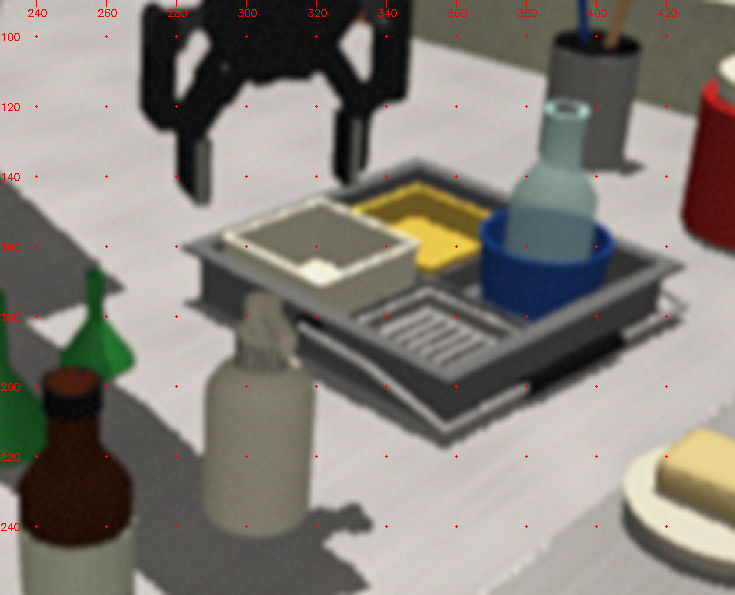

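The bottle stands upright in the cup at (392,165). The open jaws straddle the dispenser head at (304,178). Descending to the collar.

>>> {"name": "servo_tool", "arguments": {
  "moves": [
    [[0, 0, 0, 0, 0, -3, -0.8], [0, 0, 0, 0, 0, -6, -0.8], [0, 0, 0, 0, 0, -8.5, -0.8], [0, 0, 0, 0, 0, -9.4, -0.8], [0, 0, 0, 0, 0, -9.4, -0.3], [0, 0, 0, 0, 0, -9.4, 0.3], [0, 0, 0, 0, 0, -9.4, 1], [0, 0, 0, 0, 0, -9.4, 1], [0, 0, 0, 0, 0, -9.4, 1], [0, 0, 0, 0, 0, -9.4, 1]]
  ]
}}

```text
time_s: 12.18
eef_pos: [0.6136, -0.0131, 0.1112]
tcp_rot: [0.001, 0.239, 0.971, -0.0]
wrist_force: [-0.8, -1.3, 5.9]
gripper_width: 0.0271
grasp_force: 58.8
```

>>> {"name": "servo_tool", "arguments": {
  "moves": [
    [[0, 0, 0, 0, 0, 2, 1], [0, 0, 0, 0, 0, 5, 1], [0, 0, 0, 0, 0, 9, 1], [0, 0, 0, -1, 2, 12, 1], [0, 0, 0, -4, 6, 12, 1], [0, 0, 0, -7, 11, 12, 1], [0, 0, 0, -10, 16, 12, 1], [0, 0, 0, -12, 20, 12, 1], [0, 0, 0, -13.5, 22.1, 12, 1], [0, 0, 0, -13.5, 22.1, 12, 1]]
  ]
}}

```text
time_s: 13.42
eef_pos: [0.477, 0.2095, 0.2303]
tcp_rot: [0.0, 0.238, 0.971, 0.0]
wrist_force: [0.7, -0.7, -2.0]
gripper_width: 0.0269
grasp_force: 59.3
```

>>> {"name": "servo_tool", "arguments": {
  "moves": [
    [[0, 0, 0, 0, 0, -2.5, 1], [0, 0, 0, 0, 0, -5, 1], [0, 0, 0, 0, 0, -5, 1], [0, 0, 0, 0, 0, -5, 1]]
  ]
}}

```text
time_s: 13.92
eef_pos: [0.4787, 0.2078, 0.1807]
tcp_rot: [0.0, 0.239, 0.971, 0.0]
wrist_force: [0.2, 0.1, -1.3]
gripper_width: 0.0269
grasp_force: 59.3
```

```bash
python3 - <<'E'
from h import *
s=monitor.observe();print(s['eef_pos'],s['wrist_force'],s['gripper_width'])
a=cap('scene','s4')['image']
P=s['eef_pos'];print('disp base',proj('scene',P-[0,0,.1112]),'bin rim centre',proj('scene',[.478,.208,.054]))
crop(a,250,30,430,215,3.2,'s4c')
E
```

```text
[0.47871811 0.2077908  0.18067848] [ 0.24116582  0.06442999 -1.29682025] 0.026948797711230578
disp base [[321.68784103 152.41690117]] bin rim centre [[321.1859327  157.96698687]]
(592, 576, 3)
```

View pics/s4c.png

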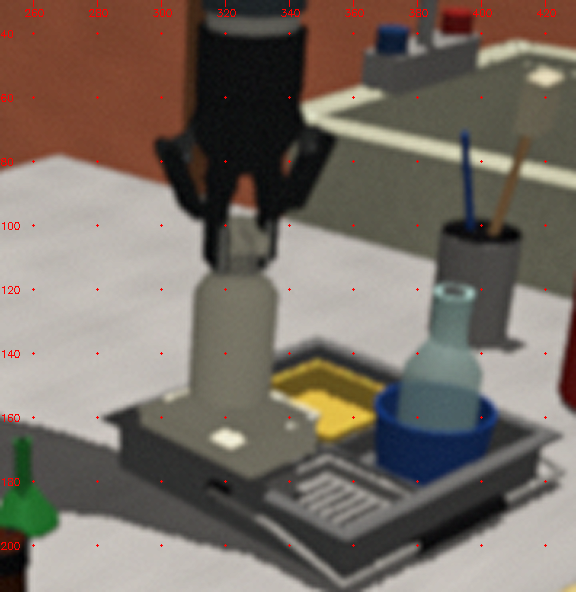

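The dispenser hangs upright at (321,150), centred over the white bin. Lowering it.

>>> {"name": "servo_tool", "arguments": {
  "moves": [
    [[0, 0, 0, 0, 0, -2.5, 1], [0, 0, 0, 0, 0, -4.5, 1], [0, 0, 0, 0, 0, -5.5, 1], [0, 0, 0, 0, 0, -5.9, 1], [0, 0, 0, 0, 0, -6.1, 1], [0, 0, 0, 0, 0, -6.2, 1], [0, 0, 0, 0, 0, -6.2, 1]]
  ]
}}

```text
time_s: 14.85
eef_pos: [0.4786, 0.2081, 0.1191]
tcp_rot: [0.001, 0.239, 0.971, 0.0]
wrist_force: [-1.4, -1.6, 5.9]
gripper_width: 0.027
grasp_force: 60.1
```

>>> {"name": "servo_tool", "arguments": {
  "moves": [
    [[0, 0, 0, 0, 0, 0, 0.2], [0, 0, 0, 0, 0, 0, -0.5], [0, 0, 0, 0, 0, 0, -0.5], [0, 0, 0, 0, 0, 0, -0.5], [0, 0, 0, 0, 0, 2, -0.5], [0, 0, 0, 0, 0, 6, -0.5], [0, 0, 0, 0, 0, 10, -0.5], [0, 0, 0, -0.5, -4, 10, -0.5], [0, 0, 0, -1.2, -10, 9, -0.5], [0, 0, 0, -2, -16, 8, -0.5]]
  ]
}}

```text
time_s: 16.1
eef_pos: [0.4578, 0.0469, 0.1977]
tcp_rot: [0.0, 0.238, 0.971, 0.0]
wrist_force: [1.4, -0.1, 0.8]
gripper_width: 0.0639
grasp_force: 0.0
```

>>> {"name": "servo_tool", "arguments": {
  "moves": [
    [[0, 0, 0, -1, -6, 0, -0.5], [0, 0, 0, -1.7, -11.6, -2, -0.5], [0, 0, 0, -1.7, -11.6, -3, -0.5], [0, 0, 0, -1.7, -11.6, -3, -0.5], [0, 0, 0, -1.7, -11.6, -3, -0.5]]
  ]
}}

```text
time_s: 16.73
eef_pos: [0.4414, -0.0668, 0.1682]
tcp_rot: [0.0, 0.238, 0.971, 0.0]
wrist_force: [0.0, 0.2, 1.1]
gripper_width: 0.0639
grasp_force: 0.0
```

```bash
python3 - <<'E'
from h import *
s=monitor.observe();print(s['eef_pos'],s['gripper_width'])
a=cap('scene','s5')['image']
P=s['eef_pos'];print(proj('scene',P-[0,0,.011]))
crop(a,190,40,380,240,3,'s5c')
E
```

```text
[ 0.44138711 -0.06682075  0.16818769] 0.06392945145812652
[[225.21211468 148.59579846]]
(600, 570, 3)
```

View pics/s5c.png

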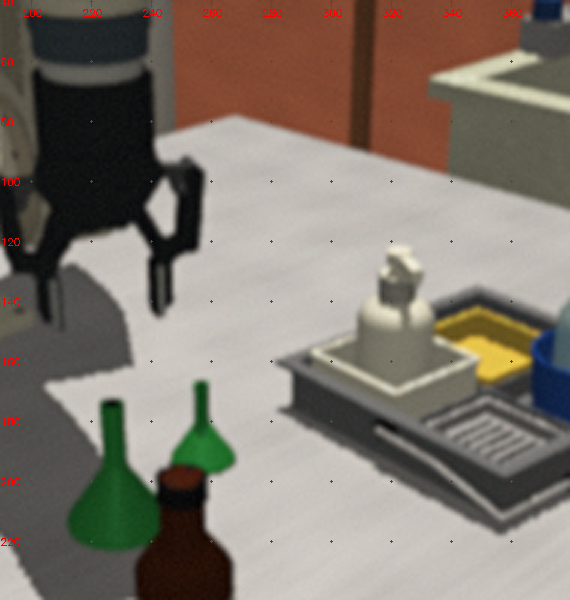

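The dispenser stands in the white bin at (322,150), nozzle unchanged. The jaws (207/243, 147) straddle the large funnel's spout at (227,174). Gripping the spout.

>>> {"name": "servo_tool", "arguments": {
  "moves": [
    [[0, 0, 0, 0, 0, -3, -0.5], [0, 0, 0, 0, 0, -6, -0.5], [0, 0, 0, 0, 0, -8.5, -0.5], [0, 0, 0, 0, 0, -9.2, -0.5], [0, 0, 0, 0, 0, -9.2, 0], [0, 0, 0, 0, 0, -9.2, 0.5], [0, 0, 0, 0, 0, -9.2, 1], [0, 0, 0, 0, 0, -9.2, 1], [0, 0, 0, 0, 0, -9.2, 1], [0, 0, 0, 0, 0, -9.2, 1]]
  ]
}}

```text
time_s: 18.02
eef_pos: [0.4417, -0.0679, 0.0768]
tcp_rot: [0.001, 0.239, 0.971, 0.0]
wrist_force: [0.0, 2.0, 5.9]
gripper_width: 0.016
grasp_force: 58.4
```

>>> {"name": "servo_tool", "arguments": {
  "moves": [
    [[0, 0, 0, 0, 0, 2, 1], [0, 0, 0, 0, 0, 6, 1], [0, 0, 0, 2, 1, 10, 1], [0, 0, 0, 6, 3, 11, 1], [0, 0, 0, 10, 6, 11, 1], [0, 0, 0, 14, 10, 11, 1], [0, 0, 0, 14.8, 16, 11, 1], [0, 0, 0, 14.8, 21, 11, 1], [0, 0, 0, 14.8, 26.6, 11, 1], [0, 0, 0, 14.8, 26.6, 11, 1]]
  ]
}}

```text
time_s: 19.27
eef_pos: [0.5885, 0.2017, 0.1857]
tcp_rot: [-0.0, 0.237, 0.972, 0.0]
wrist_force: [0.1, -0.6, -0.7]
gripper_width: 0.0166
grasp_force: 58.5
```

>>> {"name": "servo_tool", "arguments": {
  "moves": [
    [[0, 0, 0, 0, 0, -3, 1], [0, 0, 0, 0, 0, -6, 1], [0, 0, 0, 0, 0, -6, 1], [0, 0, 0, 0, 0, -6, 1]]
  ]
}}

```text
time_s: 19.77
eef_pos: [0.5896, 0.1977, 0.1271]
tcp_rot: [0.001, 0.239, 0.971, 0.0]
wrist_force: [-0.3, -0.0, -0.3]
gripper_width: 0.0164
grasp_force: 58.6
```

```bash
python3 - <<'E'
from h import *
s=monitor.observe();print(s['eef_pos'],s['wrist_force'],s['gripper_width'])
a=cap('scene','s6')['image']
crop(a,270,30,430,215,3.2,'s6c')
P=s['eef_pos'];print(proj('scene',P-[0,0,.0768]),proj('scene',[.59,.1986,.008]))
E
```

```text
[0.58963759 0.19773042 0.12705811] [-0.34601946 -0.02333659 -0.31122376] 0.016368826873845343
(592, 512, 3)
[[355.41314037 175.21979323]] [[354.13701332 190.81987899]]
```

View pics/s6c.png

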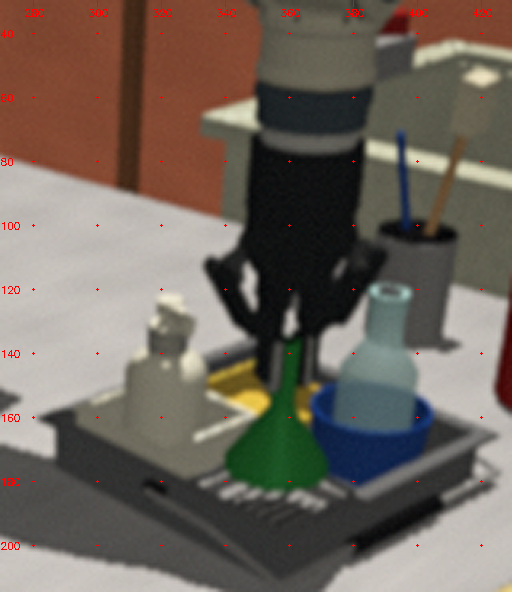

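The funnel hangs upright, rim about (356,176), over the tray with clearance to the bottle and dispenser. Lowering it.

>>> {"name": "servo_tool", "arguments": {
  "moves": [
    [[0, 0, 0, 0, 0.1, -2, 1], [0, 0, 0, 0, 0.1, -3.3, 1], [0, 0, 0, 0, 0.1, -3.9, 1], [0, 0, 0, 0, 0.1, -4.1, 1], [0, 0, 0, 0, 0.1, -4.2, 1], [0, 0, 0, 0, 0.1, -4.2, 1]]
  ]
}}

```text
time_s: 20.58
eef_pos: [0.5892, 0.1992, 0.0849]
tcp_rot: [0.0, 0.239, 0.971, 0.0]
wrist_force: [-2.2, 0.6, 5.5]
gripper_width: 0.0162
grasp_force: 59.3
```

>>> {"name": "servo_tool", "arguments": {
  "moves": [
    [[0, 0, 0, 0, 0, 0, 0.5], [0, 0, 0, 0, 0, 0, 0], [0, 0, 0, 0, 0, 0, 0], [0, 0, 0, 0, 0, 2, 0], [0, 0, 0, 0, 0, 6, 0], [0, 0, 0, 0, -1, 11, 0], [0, 0, 0.1, -1, -6, 12, 0], [0, 0, 0.25, -3, -12, 12, 0], [0, 0, 0.4, -5, -18, 12, 0], [0, 0, 0.55, -7, -24, 12, 0]]
  ]
}}

```text
time_s: 21.82
eef_pos: [0.519, -0.0403, 0.2039]
tcp_rot: [0.0, -0.036, 0.999, -0.0]
wrist_force: [1.6, -0.9, -0.1]
gripper_width: 0.0427
grasp_force: 0.0
```

>>> {"name": "servo_tool", "arguments": {
  "moves": [
    [[0, 0, 0.1, -2.5, -6, -2, 0], [0, 0, 0.15, -5, -12, -5, 0], [0, 0, 0.15, -5.9, -17.2, -8, 0], [0, 0, 0.15, -5.9, -17.2, -10, 0], [0, 0, 0.15, -5.9, -17.2, -12, 0], [0, 0, 0.15, -5.9, -17.2, -12, 0], [0, 0, 0.15, -5.9, -17.2, -12, 0]]
  ]
}}

```text
time_s: 22.7
eef_pos: [0.4612, -0.2107, 0.0845]
tcp_rot: [0.0, -0.109, 0.994, -0.0]
wrist_force: [-0.1, -0.1, 0.3]
gripper_width: 0.0427
grasp_force: 0.0
```

```bash
python3 - <<'E'
from h import *
s=monitor.observe();print(s['eef_pos'],s['tcp_rot'],s['gripper_width'])
a=cap('scene','s7')['image']
P=s['eef_pos'];print(proj('scene',P-[0,0,.011]),proj('scene',[.46,-.213,.006]))
crop(a,100,130,410,280,2.5,'s7c')
E
```

```text
[ 0.46116362 -0.21073648  0.08452858] [ 3.26746326e-04 -1.08592798e-01  9.94086227e-01 -2.64275790e-04] 0.04274539061557881
[[177.24459739 213.77663927]] [[179.65876506 242.51047944]]
(375, 775, 3)
```

View pics/s7c.png

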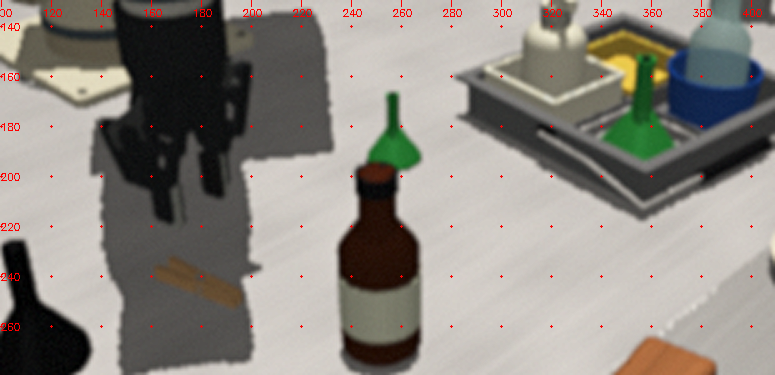

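The funnel stands in the tray at (357,180). The gripper is above the peg at (180,243), aligned across it. Before the low descent I'll check how the tip height varies with opening, using the earlier pictures.

```bash
python3 - <<'E'
from h import *
for nm,P,m in [('open85',[.604,-.3527,.2226],(135.5,200)),('open77',[.6134,-.0127,.2049],(309,143.5)),('open64',[.4414,-.0668,.1682],(225.5,147)),('open43',[.4612,-.2107,.0845],(176,213))]:
    for d in (0,.01,.02): print(nm,d,proj('scene',np.array(P)-[0,0,d]).round(1),m)
E
```

```text
open85 0 [[141.7 201.2]] (135.5, 200)
open85 0.01 [[142.7 207.4]] (135.5, 200)
open85 0.02 [[143.8 213.5]] (135.5, 200)
open77 0 [[307.  143.3]] (309, 143.5)
open77 0.01 [[306.8 148.3]] (309, 143.5)
open77 0.02 [[306.6 153.2]] (309, 143.5)
open64 0 [[224.9 143.6]] (225.5, 147)
open64 0.01 [[225.2 148.1]] (225.5, 147)
open64 0.02 [[225.5 152.6]] (225.5, 147)
open43 0 [[176.6 208.9]] (176, 213)
open43 0.01 [[177.2 213.4]] (176, 213)
open43 0.02 [[177.8 217.7]] (176, 213)
```

>>> {"name": "servo_tool", "arguments": {
  "moves": [
    [[0, 0, 0, -0.1, -0.2, -3, 0], [0, 0, 0, -0.1, -0.2, -5.5, 0], [0, 0, 0, -0.1, -0.2, -6.6, 0], [0, 0, 0, -0.1, -0.2, -6.9, 0], [0, 0, 0, -0.1, -0.2, -6.9, 0], [0, 0, 0, -0.1, -0.2, -6.9, 0.4], [0, 0, 0, -0.1, -0.2, -6.9, 0.7], [0, 0, 0, -0.1, -0.2, -6.9, 1], [0, 0, 0, -0.1, -0.2, -6.9, 1], [0, 0, 0, -0.1, -0.2, -6.9, 1]]
  ]
}}

```text
time_s: 24.0
eef_pos: [0.4601, -0.213, 0.0157]
tcp_rot: [0.001, -0.108, 0.994, -0.0]
wrist_force: [-0.3, 0.9, 5.8]
gripper_width: 0.0136
grasp_force: 59.4
```

>>> {"name": "servo_tool", "arguments": {
  "moves": [
    [[0, 0, 0, 0, 0, 2, 1], [0, 0, 0, 0, 0, 6, 1], [0, 0, 0, 0, 0, 12, 1], [0, 0, 0, 0, 2, 18, 1], [0, 0, 0, 0, 6, 21, 1], [0, 0, -0.1, 0.5, 12, 21, 1], [0, 0, -0.2, 1, 18, 21, 1], [0, 0, -0.3, 1.5, 24, 21, 1], [0, 0, -0.3, 2, 30, 21, 1], [0, 0, -0.3, 2, 36, 21, 1]]
  ]
}}

```text
time_s: 25.25
eef_pos: [0.4797, 0.1493, 0.2252]
tcp_rot: [0.001, 0.041, 0.999, 0.0]
wrist_force: [1.2, -0.3, -1.1]
gripper_width: 0.0139
grasp_force: 58.6
```

>>> {"name": "servo_tool", "arguments": {
  "moves": [
    [[0, 0, 0, 0.3, 6, 0, 1], [0, 0, 0, 0.5, 12, 0, 1], [0, 0, 0, 0.8, 17.2, 0, 1], [0, 0, 0, 0.8, 17.2, 0, 1], [0, 0, 0, 0.8, 17.2, -5, 1], [0, 0, 0, 0.8, 17.2, -10, 1], [0, 0, 0, 0.8, 17.2, -14, 1], [0, 0, 0, 0.8, 17.2, -14, 1], [0, 0, 0, 0.8, 17.2, -14, 1]]
  ]
}}

```text
time_s: 26.38
eef_pos: [0.4886, 0.3192, 0.0866]
tcp_rot: [0.001, 0.042, 0.999, 0.0]
wrist_force: [-0.0, 0.5, -0.4]
gripper_width: 0.0138
grasp_force: 58.7
```

```bash
python3 - <<'E'
from h import *
s=monitor.observe();print(s['eef_pos'],s['tcp_rot'],s['wrist_force'],s['gripper_width'])
a=cap('scene','s8')['image'];crop(a,270,30,430,215,3.2,'s8c')
E
```

```text
[0.48862632 0.31916302 0.08655572] [8.68986735e-04 4.16664036e-02 9.99131119e-01 4.04233318e-04] [-0.03810985  0.47038376 -0.4434005 ] 0.013784079582514094
(592, 512, 3)
```

View pics/s8c.png

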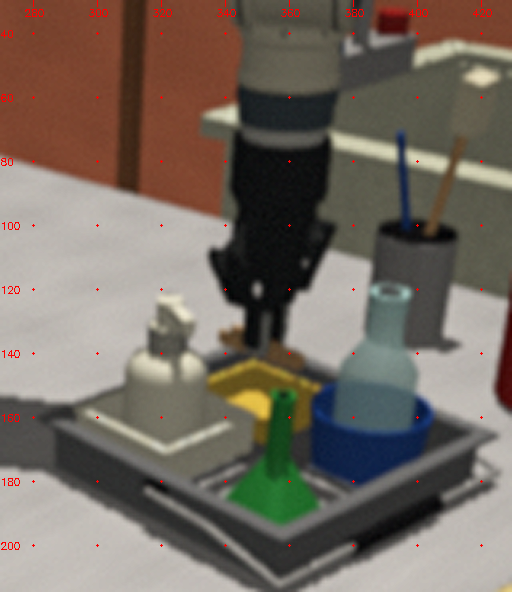

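The peg is held level at (351,138) over the yellow bin. Lowering it.

>>> {"name": "servo_tool", "arguments": {
  "moves": [
    [[0, 0, 0, 0, 0, -2.5, 1], [0, 0, 0, 0, 0, -4.5, 1], [0, 0, 0, 0, 0, -5.5, 1], [0, 0, 0, 0, 0, -6.0, 1], [0, 0, 0, 0, 0, -6.2, 1], [0, 0, 0, 0, 0, -6.2, 1], [0, 0, 0, 0, 0, -6.3, 1], [0, 0, 0, 0, 0, -6.3, 1]]
  ]
}}

```text
time_s: 27.42
eef_pos: [0.4882, 0.3195, 0.0236]
tcp_rot: [0.001, 0.041, 0.999, 0.0]
wrist_force: [-3.8, -2.4, 14.4]
gripper_width: 0.014
grasp_force: 60.3
```

Firm contact. Raising a hair, releasing, lifting clear and looking.

>>> {"name": "servo_tool", "arguments": {
  "moves": [
    [[0, 0, 0, 0, 0, 0.1, 1], [0, 0, 0, 0, 0, 0.1, 0.6], [0, 0, 0, 0, 0, 0.1, 0.2], [0, 0, 0, 0, 0, 0.1, 0.2], [0, 0, 0, 0, 0, 2, 0.2], [0, 0, 0, 0, 0, 7, 0.2], [0, 0, 0, 0, 0, 13, 0.2], [0, 0, 0, 0, 0, 19, 0.2], [0, 0, 0, -5, 5, 21, 0.2], [0, 0, 0, -11, 8, 21, 0.2]]
  ]
}}

```text
time_s: 28.68
eef_pos: [0.3908, 0.3933, 0.2325]
tcp_rot: [0.001, 0.042, 0.999, 0.001]
wrist_force: [0.4, 0.8, 0.1]
gripper_width: 0.0344
grasp_force: 0.0
```

>>> {"name": "servo_tool", "arguments": {
  "moves": [
    [[0, 0, 0, -5, 4, 0, 0.2], [0, 0, 0, -11, 8, 0, 0.2], [0, 0, 0, -16, 10, 0, 0.2], [0, 0, 0, -20, 12, 0, 0.2], [0, 0, 0, -20, 12, 0, 0.2], [0, 0, 0, -20, 12, 0, 0.2]]
  ]
}}

```text
time_s: 29.42
eef_pos: [0.1908, 0.5121, 0.2311]
tcp_rot: [0.0, 0.041, 0.999, -0.0]
wrist_force: [-0.3, 0.0, -0.4]
gripper_width: 0.0342
grasp_force: 0.0
```

```bash
python3 - <<'E'
from h import *
print(monitor.observe()['eef_pos'])
a=cap('scene','s9')['image'];b=cap('top','t9')['image']
crop(a,80,100,440,340,1.4,'a');crop(b,110,125,450,270,2.3,'b')
x=cv2.imread('pics/a.png');y=cv2.imread('pics/b.png')
o=np.zeros((600,800,3),np.uint8);x=cv2.resize(x,None,fx=.78,fy=.78);o[:y.shape[0],:y.shape[1]]=y;o[y.shape[0]:y.shape[0]+x.shape[0],:x.shape[1]]=x[:600-y.shape[0]]
z=cv2.resize(a[100:200,270:440],None,fx=2.3,fy=2.3);o[y.shape[0]:y.shape[0]+z.shape[0],400:400+z.shape[1]]=z
cv2.imwrite('pics/v9.png',o)
E
```

```text
[0.19079082 0.51209759 0.23110185]
(336, 504, 3)
(334, 782, 3)
```

View pics/v9.png

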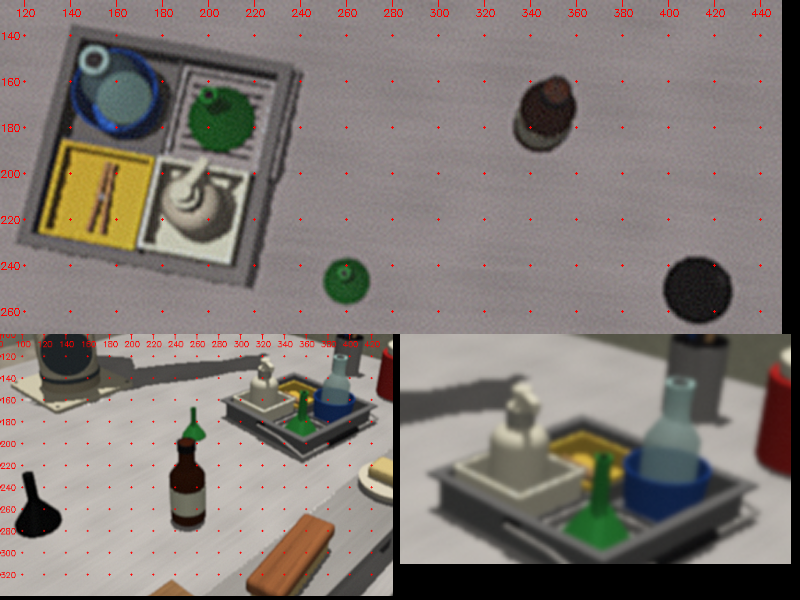

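The final view shows the bottle in the cup (160,168), the dispenser in the white bin (198,212), the funnel flat on the tray (206,175) and the peg flat in the yellow bin (155,212). The brown bottle, the black funnel and the small green funnel have not moved.

```bash
python3 -c "
from rig import r
print(r.sign_off())"
```

```text
the job is handed in; nothing more can be done
None
```

The kit is packed and handed in at about 29.5 s: the clear bottle, the dispenser, the large green funnel and the peg each stand or lie in their places, and the look-alikes were left untouched.

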